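# Load the hard drive into the bench tester

## Task

Load the thick hard drive (the one with the round platter cover) into the drive tester: slide it along the lane it lies in, flat on its rails, through the spring flap and fully into the bay, so that the flap springs upright shut behind it. Do not lift the drive over the flap. The thin solid-state drive in the other lane is not to go in: keep its flap shut.

Things in the scene. Friction and masses are not known exactly. Their poses are not given: they have to be found in the camera images.
- drive_center (a point): Hard drive to load: loose aluminium block 100 (its x, along the lane) x 70 x 15 mm, round steel platter cover and paper label on top, 0.13 to 0.25 kg. Point: its centre, 7.5 mm above its underside. Starts flat on the open apron of either tester lane, in line within a few mm and degrees. The solid-state drive in the other lane has the same outline, plain, 7 mm thick.
- tester: Fixed grey open-topped tray, two lanes centred at y=+43 and -43 mm, 78 wide inside, walls 45 high. Origin: on bench, mid-lanes, under flap line; x = loading direction, z up. Rails 20 mm above bench, floor 19. Apron x -115 (open end, bare bench before it) to 0, bay 0 to 155, then 55 mm high housing. Flaps sweep x 0 to 33: drive centre must pass 83 (105 = at the end). Fingers can follow from above.
- flap_p (a joint): Spring flap of the lane at y = +43 mm: aluminium plate 54 mm wide, 3 thick, standing 24 mm above the rails, hinged along y at its foot, 10 mm below rail tops, at x = 0. 0 rad = upright, shut; folds only towards +x, about 1.25 rad under a passing drive, 1.5 at most, into a pocket in the floor. A light spring (1 to 2 N at the drive) shuts it when clear.
- flap_n (a joint): The same spring flap, of the lane at y = -43 mm. 0 rad = upright, shut.
Not all that is in view belongs to the job. Leave any blue look-alike of the part that bears drive_center alone.

How it is judged (in metres and radians):
On the way:
1. the drive, flat on its rails, pushes the flap of its own lane down and passes over it (x of drive_center in the frame of tester between -0.035 and 0.08 m and z of drive_center in the frame of tester below 0.036 m and ((y of drive_center in the frame of tester above 0 m and value of joint flap_p above 0.8 rad) or (y of drive_center in the frame of tester below 0 m and value of joint flap_n above 0.8 rad))), for 0.1 s.
At the end, for the whole second after the job is handed in: The hard drive lies flat on the rails of a lane in the bay behind the flap, its centre 78 to 110 mm past the flap line and within 15 mm of the lane's centre line, at rest; both flaps stand upright (within 0.12 rad) (x of drive_center in the frame of tester between 0.078 and 0.11 m and z of drive_center in the frame of tester between 0.022 and 0.034 m and (y of drive_center in the frame of tester between 0.028 and 0.058 m or y of drive_center in the frame of tester between -0.058 and -0.028 m) and angle between drive_center's own z axis and vertical below 0.1 rad and value of joint each of flap_p, flap_n below 0.12 rad and linear speed of drive below 0.02 m/s); the robot touches nothing.
It fails at once if the drive is lifted more than 20 mm off its rails (z of drive_center in the frame of tester above 0.0475 m).
It fails at once if the flap of the other lane is opened ((y of drive_center in the frame of tester above 0 m and value of joint flap_n above 0.5 rad) or (y of drive_center in the frame of tester below 0 m and value of joint flap_p above 0.5 rad)).
It also fails if it takes over 38 s, if anything falls off the work surface, if the arm or the gripper's body presses on something with over 40 N, if the wrist force passes 120 N, or if a joint passes its speed limit or range.

## Robot

A 6-joint arm with a two-finger parallel gripper is mounted at the origin on the work surface. World frame = base frame: x ahead of the robot, y to its left, z up, the work surface at z = 0. Lengths are in m, angles in degrees, forces in N, time in s.
With the tool pointing down it reaches from about 0.4 to 0.825 m from the base axis. Payload 7 kg.
Tool frame: the origin (TCP) lies at the very end of the fingers, on their centre line; the grasp point (between the pads) lies 19 mm behind it; x points along the fingers, z is the direction in which the jaws open and shut, and the axes are right-handed (so a half turn about x gives the same grasp; the last joint's range is limited). The gripper opens to 88 mm and grips with 3 to 60 N. Pads are 19 mm wide; open, the fingers measure 130 mm over their backs; the gripper's body (78 mm by 193 mm) begins 47 mm behind the grasp point.
Start: joints at [-49.039, 20.546, 0.682, 0, -70.136, -16.507], TCP at [0.279, -0.614, 0.187] pointing down, gripper open.
Joint ranges: [-176.03, 176.03], [-82.01, 121.73], [-58.28, 71.71], [-173.87, 95.51], [-174.79, -0.11], [-173.66, 173.66]. Speed limits (degrees/s): [136.94, 136.94, 172.46, 180, 180, 180].

## Interface

Orientations are given as [roll, pitch, yaw] about the fixed x, y, z axes, in that order (R = Rz(yaw) Ry(pitch) Rx(roll)).
In Python, from station import arm gives the robot as it stands.
- The arm moves only by the tool carry_out, never from a script. Its argument "motion" is a list of rows, each an object with "claw": the closure, from -1 (fully open) to 1 (shut), so that 0 is half open; "xyz": the shift along the tool's x, y, z in m, a list of three; "dr": the turn, a rotation vector about the tool's x, y, z in degrees, a list of three. A call has 1 to 8 rows; each row is the pose to reach, as a shift and turn from the pose measured when the call began, along the tool's axes at that moment; what a row does not reach only later rows make up. A row lasts 1/8 s, in which the tool goes at most 62.5 mm and 10.7 degrees, less where a joint would pass 70% of its speed; a pose out of reach is approached as far as the arm can. A call with a gripper value outside its range is refused whole. The fingers move at their own pace and stop on an object; the grip force is fixed at half the most. Time passes only in rows, so rows that repeat a pose let the fingers close. It gives the time, the measured TCP pose, the force and the opening at its end, in the units of the state.
- arm.get_state(): the state, without advancing time (a new reading comes with each control period).
- arm.capture(name): name is "side" or "top" or "wrist"; returns (picture, depth): 400x640x3 uint8, red, green, blue; 400x640 float32, m along the optical axis (not along the pixel's ray), 0 where there is no reading.
- arm.camera_model(name): a dict with "fx", "fy", "cx", "cy" (pixels), "xyz" and "orientation" of the camera in the world; the wrist camera has in their place "mount" (4x4, takes a point from camera to tool coordinates, whose origin is the TCP and whose axes are the tool frame's). Camera axes: x right, y down, z forward; pixel columns grow to the right and rows downward; lengths in m; the calibration is good to about 2 mm. A picture is of the moment at which its call begins: read the wrist's pose just before it. camera_model takes no time and is no camera call.
- arm.hand_in(): hands the job in, once; it reports no verdict.
The state is a dict: "t": time; "joints": joint angles; "joint_velocities": joint speeds; "tau": joint torques, N m; "position": TCP position; "tcp_rot": TCP orientation; "ft_force": force on the tool from outside, world axes, zero at the start; "ft_torque": the same for the moment, N m; "grip_width": finger opening in m.
Only numpy, scipy, OpenCV 4.12 (cv2) and the standard library are available. Lean on these libraries where they do the work, as an engineer would, in place of code of your own. Each camera call takes 0.05 s, during which the arm holds its last target.

## Working session

There is one attempt and no reset: what is moved stays moved. The work goes in short steps, Python scripts to look and compute and a tool call to move; the robot and the scene stay as the last step left them, time stands still between calls to the robot, and variables do not carry over. Pictures are saved under pics/ and viewed, and the job is handed in when it is done.

Besides the shell and the picture viewer there is one more tool, called after "Emit:" by a JSON object that holds its "fn" and its "kwargs", one argument or row to a line. carry_out: Moves the arm, as the interface text tells. Its arguments: {"type":"object","properties":{"motion":{"type":"array"}},"required":["motion"]}

```bash
mkdir -p pics; ls
cat > look.py <<'E'
import sys,cv2,numpy as np
from station import arm
def snap(n,tag):
    p,d=arm.capture(n); cv2.imwrite(f"pics/{tag}.png",p[:,:,::-1]); np.save(f"pics/{tag}.npy",d)
E
python3 - <<'E'
from look import *
s=arm.get_state(); print(s)
for n in("side","top","wrist"): print(n,arm.camera_model(n))
for n in("top","side"): snap(n,n+"0")
print(arm.get_state()["t"])
E
```

```text
pics
{'t': 0.0, 'joints': array([-4.90401255e+01,  2.05902345e+01,  6.33968299e-01, -1.97421327e-02,
       -7.01378934e+01, -1.65060574e+01]), 'joint_velocities': array([ 0.01742806,  0.12061892, -0.01551013,  0.04686192,  0.11433843,
       -0.04927999]), 'tau': array([ 5.87777195e-04, -5.82728219e+01,  2.93044764e+01,  6.99717119e+00,
        6.77403106e-03, -1.44848550e-04]), 'position': array([ 0.27914376, -0.61395397,  0.18643898]), 'tcp_rot': array([  5.35737714,  89.90402817, 119.80447147]), 'ft_force': array([-0.35282601, -0.69964597,  0.06838656]), 'ft_torque': array([0.06097672, 0.00329842, 0.01368066]), 'grip_width': 0.08759093325012642}
side {'fx': 412.6463214793831, 'fy': 412.6463214793831, 'cx': 323.93543899264444, 'cy': 198.55535208570407, 'xyz': array([0.22397223, 0.5178231 , 0.45749686]), 'orientation': array([-1.28228937e+02, -1.02204580e-01, -1.37424976e+02])}
top {'fx': 398.64134121927526, 'fy': 398.64134121927526, 'cx': 317.2506916528931, 'cy': 191.88701044926356, 'xyz': array([0.49066535, 0.13436846, 0.71300485]), 'orientation': array([-173.10825991,   -1.70243083,  -90.01521694])}
wrist {'fx': 311.88432180119526, 'fy': 311.88432180119526, 'cx': 318.2761492833234, 'cy': 200.88426544080534, 'mount': array([[-4.33458391e-04, -2.96656565e-01,  9.54984133e-01,
        -1.97426522e-01],
       [ 5.77539309e-04, -9.54984138e-01, -2.96656305e-01,
         8.00940178e-02],
       [ 9.99999739e-01,  4.22952712e-04,  5.85276715e-04,
        -4.75987423e-04],
       [ 0.00000000e+00,  0.00000000e+00,  0.00000000e+00,
         1.00000000e+00]])}
0.1
```

View pics/top0.png

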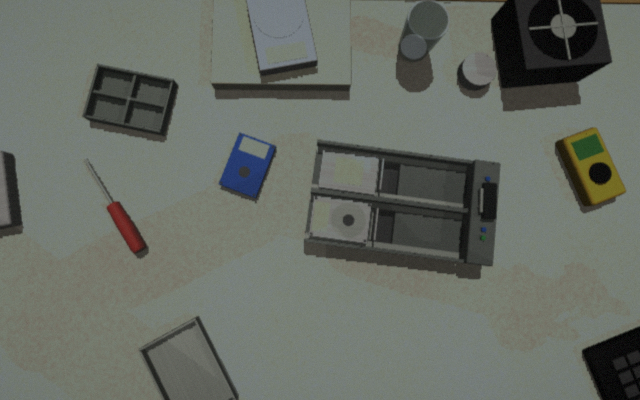

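View pics/side0.png

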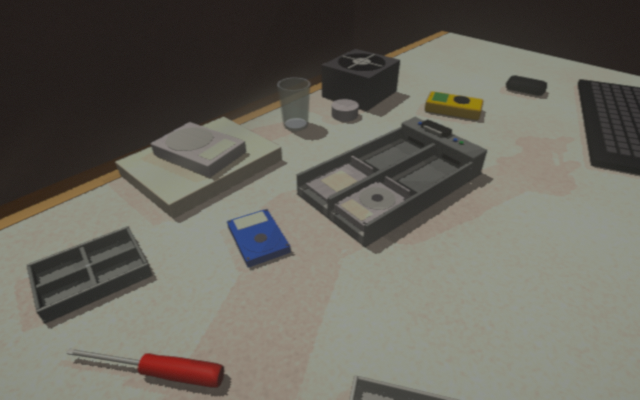

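Run:
```python
import cv2
a=cv2.imread('pics/top0.png')[125:280,290:510]; cv2.imwrite('pics/top0c.png',cv2.resize(cv2.convertScaleAbs(a,alpha=1.6),None,fx=3.6,fy=3.6,interpolation=cv2.INTER_CUBIC))
a=cv2.imread('pics/side0.png')[110:245,290:500]; cv2.imwrite('pics/side0c.png',cv2.resize(cv2.convertScaleAbs(a,alpha=1.6),None,fx=3.8,fy=3.8,interpolation=cv2.INTER_CUBIC))
```

```text
(no output)
```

View pics/top0c.png

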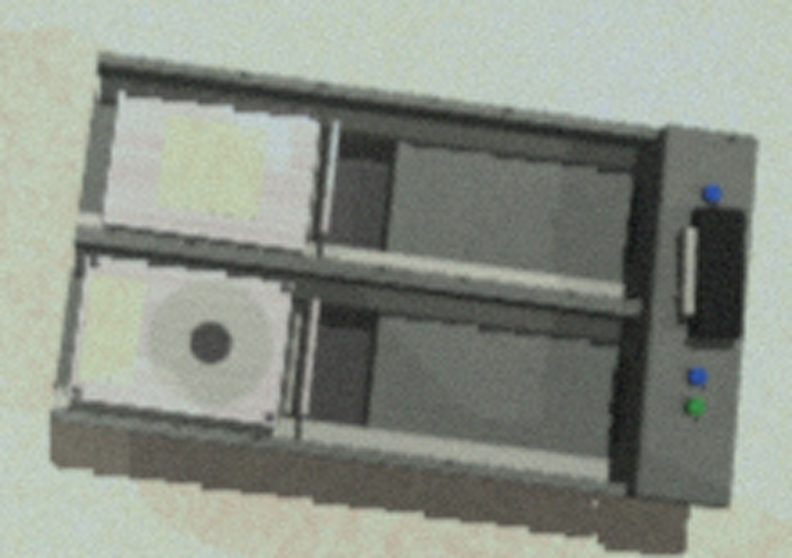

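View pics/side0c.png

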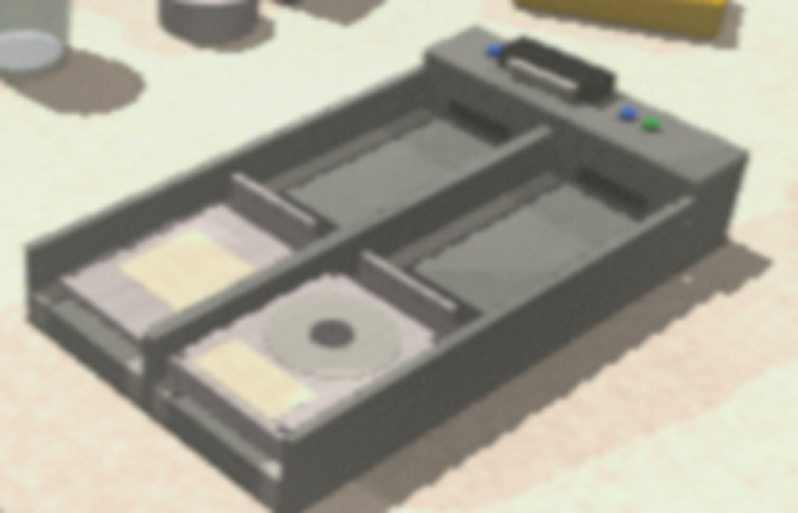

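```bash
cat >> look.py <<'E'
from scipy.spatial.transform import Rotation as Ro
def cam(n):
    m=arm.camera_model(n); return m,Ro.from_euler('xyz',m['orientation'],degrees=True).as_matrix(),np.array(m['xyz'])
def cloud(n,d):
    m,R,t=cam(n); v,u=np.mgrid[:400,:640]
    P=np.dstack([(u-m['cx'])*d/m['fx'],(v-m['cy'])*d/m['fy'],d])
    return P@R.T+t
def at_z(n,u,v,z):
    m,R,t=cam(n); r=R@np.array([(u-m['cx'])/m['fx'],(v-m['cy'])/m['fy'],1]); return t+r*(z-t[2])/r[2]
E
python3 - <<'E'
from look import *
d=np.load('pics/top0.npy');P=cloud('top',d)
# table check
print('table z',np.median(P[270:300,100:140,2]),np.median(P[290:330,330:450,2]))
f=lambda u,v:(290+u/3.6,125+v/3.6)
for nm,(u,v) in dict(ssd=(215,170),hdd=(210,340),hddlabel=(110,325),housing=(690,450),bay=(480,400)).items():
    a,b=f(u,v);a=int(a);b=int(b);print(nm,np.median(P[b-2:b+3,a-2:a+3].reshape(-1,3),0).round(4))
pts=dict(h1=(668,125,.055),h2=(757,137,.055),h3=(727,507,.055),h4=(632,497,.055),nl=(52,410,.045),fl=(100,55,.045),midl=(80,230,.045),
 d1=(88,255,.035),d2=(293,290,.035),d3=(275,432,.035),d4=(68,400,.035),flapA=(318,300,.044),flapB=(305,438,.044),fpA=(338,122,.044),fpB=(325,250,.044))
W={}
for k,(u,v,z) in pts.items(): W[k]=at_z('top',*f(u,v),z); print(k,W[k].round(4))
m=(d>0)&(P[...,2]>.036)&(P[...,2]<.065); m[:130]=0;m[275:]=0;m[:,:295]=0;m[:,510:]=0
r=cv2.minAreaRect(P[m][:,:2].astype(np.float32)*1000);print(r)
E
```

```text
table z -0.0007380487896672672 -0.0002470223042923547
ssd [0.6088 0.0585 0.0275]
hdd [0.5262 0.0619 0.0361]
hddlabel [0.533  0.1096 0.0355]
housing [ 0.4743 -0.1565  0.055 ]
bay [ 0.4977 -0.071   0.0193]
h1 [ 0.6262 -0.1545  0.055 ]
h2 [ 0.6207 -0.1968  0.055 ]
h3 [ 0.4484 -0.1732  0.055 ]
h4 [ 0.453  -0.1294  0.055 ]
nl [0.4926 0.1358 0.045 ]
fl [0.6606 0.1136 0.045 ]
midl [0.5765 0.123  0.045 ]
d1 [0.5658 0.119  0.035 ]
d2 [0.5494 0.0214 0.035 ]
d3 [0.4824 0.031  0.035 ]
d4 [0.4973 0.1284 0.035 ]
flapA [0.5439 0.0112 0.044 ]
flapB [0.4797 0.0184 0.044 ]
fpA [ 0.629 -0.     0.044]
fpB [0.5675 0.0074 0.044 ]
((556.0274658203125, -30.695999145507812), (315.1844177246094, 176.28907775878906), 82.51698303222656)
```

```bash
cat >> look.py <<'E'
TH=np.radians(-97.6); EX=np.array([np.cos(TH),np.sin(TH),0]); EY=np.array([-EX[1],EX[0],0]); O=np.array([.5615,.011,0])
def t2w(x,y,z): return O+x*EX+y*EY+np.array([0,0,z])
def w2t(p): r=np.asarray(p)-O; return np.array([r@EX,r@EY,r[2]])
def rel(target,sgn=1,p=True):
    s=arm.get_state(); R=Ro.from_euler('xyz',s['tcp_rot'],degrees=True).as_matrix()
    x=np.array([0,0,-1.]); y=sgn*EX; G=np.column_stack([x,y,np.cross(x,y)])
    print('t',s['t'],'pos_t',w2t(s['position']).round(4),'shift',(R.T@(target-s['position'])).round(4),'turn',np.degrees(Ro.from_matrix(R.T@G).as_rotvec()).round(2),'F',s['ft_force'].round(1))
E
python3 - <<'E'
from look import *
s=arm.get_state(); print(Ro.from_euler('xyz',s['tcp_rot'],degrees=True).as_matrix().round(3))
for g in(1,-1): rel(t2w(-.14,-.044,.187),g)
E
```

```text
[[-0.001 -0.91  -0.414]
 [ 0.001 -0.414  0.91 ]
 [-1.     0.     0.002]]
t 0.1 pos_t [ 0.6569 -0.1972  0.1865] shift [ 3.000e-04 -5.527e-01  5.941e-01] turn [-5.795e+01  8.000e-02  4.000e-02] F [-0.5 -0.1  0.5]
t 0.1 pos_t [ 0.6569 -0.1972  0.1865] shift [ 3.000e-04 -5.527e-01  5.941e-01] turn [ 1.2205e+02  4.0000e-02 -1.0000e-01] F [-0.5 -0.1  0.5]
```

Emit:
{"fn": "carry_out", "kwargs": {
  "motion": [
    {"claw": 1,"xyz": [0,-0.04,0.043],"dr": [-6,0,0]},
    {"claw": 1,"xyz": [0,-0.08,0.086],"dr": [-12,0,0]},
    {"claw": 1,"xyz": [0,-0.12,0.129],"dr": [-18,0,0]},
    {"claw": 1,"xyz": [0,-0.16,0.172],"dr": [-24,0,0]},
    {"claw": 1,"xyz": [0,-0.2,0.215],"dr": [-30,0,0]},
    {"claw": 1,"xyz": [0,-0.24,0.258],"dr": [-36,0,0]},
    {"claw": 1,"xyz": [0,-0.28,0.301],"dr": [-42,0,0]},
    {"claw": 1,"xyz": [0,-0.32,0.344],"dr": [-48,0,0]}
  ]
}}

```text
t: 1.1
position: [0.4283, -0.1665, 0.187]
tcp_rot: [-54.8, 89.9, 107.9]
ft_force: [0.8, -0.2, -0.8]
grip_width: 0.0132
```

Run:
```python
from look import *
rel(t2w(-.14,-.044,.187),1)
```

```text
t 1.1 pos_t [ 0.1936 -0.1086  0.187 ] shift [ 0.0004 -0.3397 -0.0071] turn [-9.75  0.04  0.07] F [ 0.8 -0.2 -0.8]
```

Emit:
{"fn": "carry_out", "kwargs": {
  "motion": [
    {"claw": 1,"xyz": [0,-0.055,-0.001],"dr": [-3,0,0]},
    {"claw": 1,"xyz": [0,-0.11,-0.002],"dr": [-6,0,0]},
    {"claw": 1,"xyz": [0,-0.165,-0.003],"dr": [-9.75,0,0]},
    {"claw": 1,"xyz": [0,-0.22,-0.005],"dr": [-9.75,0,0]},
    {"claw": 1,"xyz": [0,-0.275,-0.006],"dr": [-9.75,0,0]},
    {"claw": 1,"xyz": [0,-0.315,-0.007],"dr": [-9.75,0,0]},
    {"claw": 1,"xyz": [0,-0.34,-0.007],"dr": [-9.75,0,0]},
    {"claw": 1,"xyz": [0,-0.34,-0.007],"dr": [-9.75,0,0]}
  ]
}}

```text
t: 2.1
position: [0.5364, 0.157, 0.1868]
tcp_rot: [-20.3, 89.9, 152.2]
ft_force: [-0.7, -0.2, 0.1]
grip_width: 0.0004
```

Run:
```python
from look import *
rel(t2w(-.14,-.044,.026),1)
print(arm.get_state()['grip_width'])
snap('top','top1'); snap('wrist','wrist1')
```

```text
t 2.1 pos_t [-0.1413 -0.0442  0.1868] shift [ 0.1607  0.0014 -0.0004] turn [0.07 0.09 0.03] F [-0.7 -0.2  0.1]
0.0004317345850371949
```

View pics/top1.png

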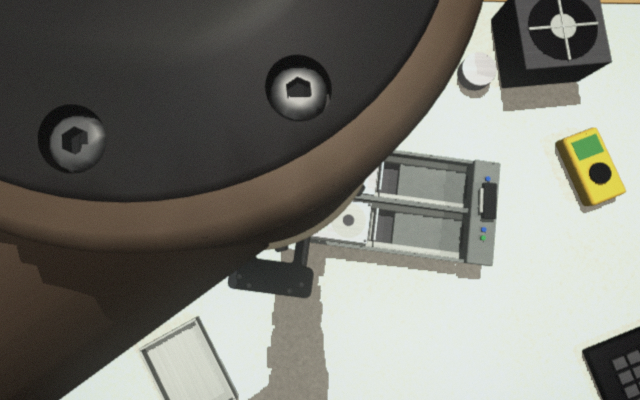

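View pics/wrist1.png

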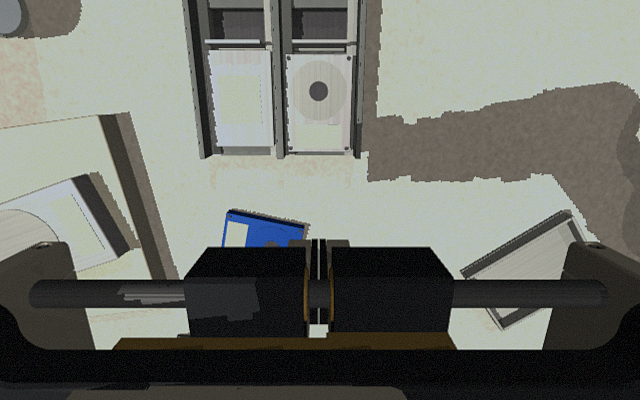

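```bash
python3 - <<'E'
from look import *
for u,v in((275,150),(258,198),(220,187),(238,134)): print(w2t(at_z('top',u,v,.015)).round(3))
m=arm.camera_model('wrist');M=np.array(m['mount'])
s=arm.get_state();R=Ro.from_euler('xyz',s['tcp_rot'],degrees=True).as_matrix()
def wz(u,v,z):
    r=R@M[:3,:3]@np.array([(u-m['cx'])/m['fx'],(v-m['cy'])/m['fy'],1]);t=R@M[:3,3]+s['position'];return w2t(t+r*(z-t[2])/r[2]).round(4)
for nm,a in dict(HRL=(287,152,.035),HRR=(352,153,.035),HFL=(287,53,.035),HFR=(350,55,.035),endL=(278,157,.045),endR=(361,157,.045),wallfar=(203,157,.045),flapL=(294,42,.044),flapR=(343,42,.044)).items(): print(nm,wz(*a))
E
python3 -c "
import cv2
a=cv2.imread('pics/wrist1.png')[20:180,180:390];cv2.imwrite('pics/w1c.png',cv2.resize(a,None,fx=3.7,fy=3.7,interpolation=2))"
```

```text
[-0.188  0.064  0.015]
[-0.205 -0.025  0.015]
[-0.274 -0.015  0.015]
[-0.257  0.084  0.015]
HRL [-0.1106 -0.0091  0.035 ]
HRR [-0.1116 -0.0818  0.035 ]
HFL [-0.0095 -0.012   0.035 ]
HFR [-0.0113 -0.0765  0.035 ]
endL [-1.145e-01 -1.000e-04  4.500e-02]
endR [-0.1145 -0.0907  0.045 ]
wallfar [-0.1146  0.0818  0.045 ]
flapL [-0.0008 -0.0201  0.044 ]
flapR [-0.0008 -0.0684  0.044 ]
```

View pics/w1c.png

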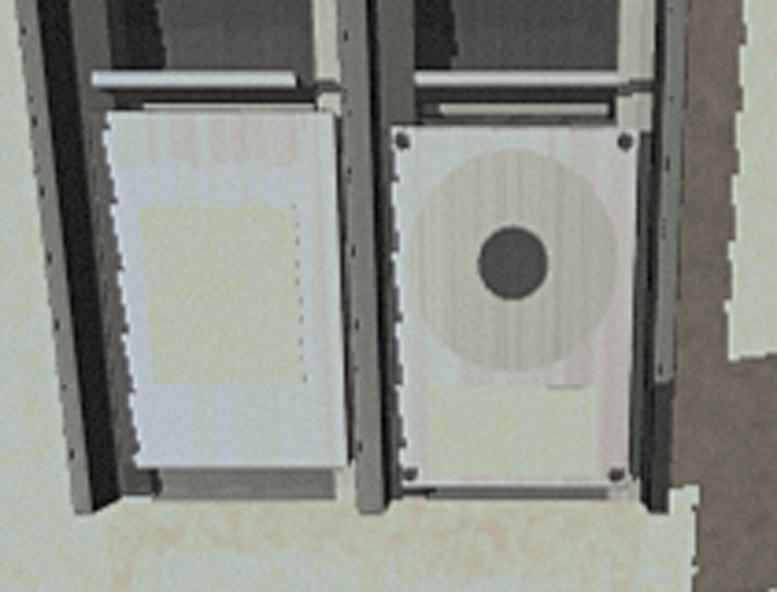

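Emit:
{"fn": "carry_out", "kwargs": {
  "motion": [
    {"claw": 1,"xyz": [0.05,0,0],"dr": [0,0,0]},
    {"claw": 1,"xyz": [0.1,0,0],"dr": [0,0,0]},
    {"claw": 1,"xyz": [0.13,0,0],"dr": [0,0,0]},
    {"claw": 1,"xyz": [0.15,0.001,0],"dr": [0,0,0]},
    {"claw": 1,"xyz": [0.16,0.001,0],"dr": [0,0,0]},
    {"claw": 1,"xyz": [0.16,0.001,0],"dr": [0,0,0]}
  ]
}}

```text
t: 2.95
position: [0.5354, 0.1538, 0.0271]
tcp_rot: [-7.3, 89.9, 165.1]
ft_force: [0.3, 0.3, 0.7]
grip_width: 0.0004
```

Run:
```python
from look import *
rel(t2w(-.11,-.044,.026),1)
snap('side','side2'); snap('wrist','wrist2')
```

```text
t 2.95 pos_t [-0.1381 -0.0448  0.0271] shift [ 0.0011  0.0281 -0.0008] turn [-0.05  0.11  0.01] F [0.3 0.3 0.7]
```

View pics/side2.png

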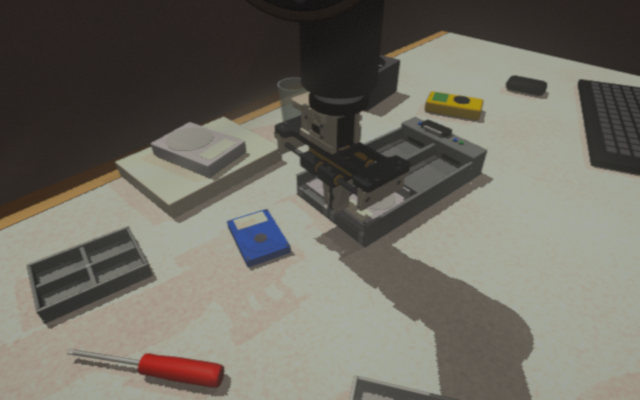

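View pics/wrist2.png

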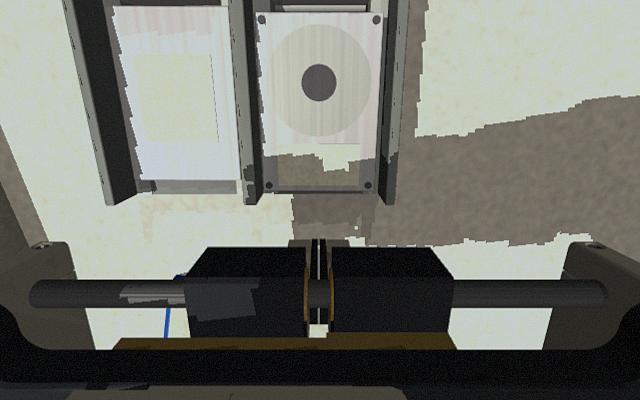

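Emit:
{"fn": "carry_out", "kwargs": {
  "motion": [
    {"claw": 1,"xyz": [0,0.01,0],"dr": [0,0,0]},
    {"claw": 1,"xyz": [0,0.02,0],"dr": [0,0,0]},
    {"claw": 1,"xyz": [0,0.028,0],"dr": [0,0,0]},
    {"claw": 1,"xyz": [0,0.036,0],"dr": [0,0,0]},
    {"claw": 1,"xyz": [0,0.044,0],"dr": [0,0,0]},
    {"claw": 1,"xyz": [0,0.052,0],"dr": [0,0,0]},
    {"claw": 1,"xyz": [0,0.06,0],"dr": [0,0,0]},
    {"claw": 1,"xyz": [0,0.068,0],"dr": [0,0,0]}
  ]
}}

```text
t: 4.05
position: [0.5271, 0.0867, 0.0279]
tcp_rot: [-76.3, 89.9, 96.1]
ft_force: [0.6, -0.3, 0.6]
grip_width: 0.0006
```

```bash
python3 - <<'E'
from look import *
rel(t2w(.042,-.044,.026),1)
snap('side','side3'); snap('wrist','wrist3')
E
python3 -c "
import cv2
a=cv2.imread('pics/side3.png')[100:250,280:500];cv2.imwrite('pics/s3c.png',cv2.resize(a,None,fx=3.6,fy=3.6,interpolation=2))"
```

```text
t 4.05 pos_t [-0.0704 -0.0441  0.0279] shift [ 0.0017  0.1124 -0.0002] turn [-0.02  0.02  0.08] F [ 0.6 -0.3  0.6]
```

View pics/s3c.png

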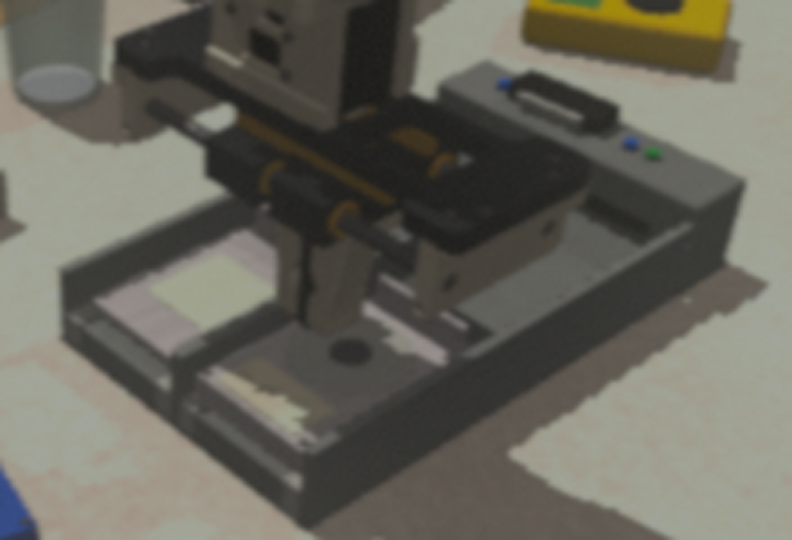

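View pics/wrist3.png

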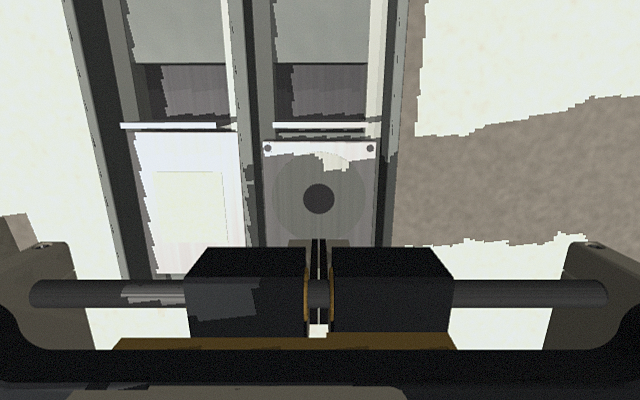

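```bash
cat >> look.py <<'E'
def proj(n,p):
    m,R,t=cam(n); q=R.T@(np.asarray(p)-t); return np.array([m['fx']*q[0]/q[2]+m['cx'],m['fy']*q[1]/q[2]+m['cy']]).round(1)
E
python3 - <<'E'
from look import *
s=arm.get_state();print(s['position'],s['joints'].round(2))
for z in(0,.02,.04):print(z,proj('side',s['position']+[0,0,z]))
print('corner',proj('side',t2w(-.115,.088,.045)), 'hub', proj('side',t2w(-.06+.02,-.045,.036)))
d=np.load('pics/side3.npy');P=cloud('side',d)
for u,v in((362,185),(370,185),(365,180),(372,188),(377,198),(350,190),(375,175)): print(u,v,w2t(P[v,u]).round(4))
E
python3 -c "
import cv2
a=cv2.imread('pics/side3.png')[150:230,330:430];cv2.imwrite('pics/s3d.png',cv2.resize(cv2.convertScaleAbs(a,alpha=1.5),None,fx=7.5,fy=7.5,interpolation=2))"
```

```text
[0.52689953 0.08637837 0.02790562] [ 30.29  16.68 -28.65  -0.11 -44.65 -37.87]
0 [365.4 207.2]
0.02 [366.2 197.6]
0.04 [367.1 187.6]
corner [294.8 173.1] hub [379.1 196.3]
362 185 [-0.0799 -0.0421  0.0764]
370 185 [-0.0813 -0.0601  0.0872]
365 180 [-0.0797 -0.0475  0.0889]
372 188 [-0.0768 -0.0606  0.0797]
377 198 [-0.0475 -0.0473  0.0375]
350 190 [-0.0704 -0.0064  0.0413]
375 175 [-0.0756 -0.0631  0.1048]
```

View pics/s3d.png

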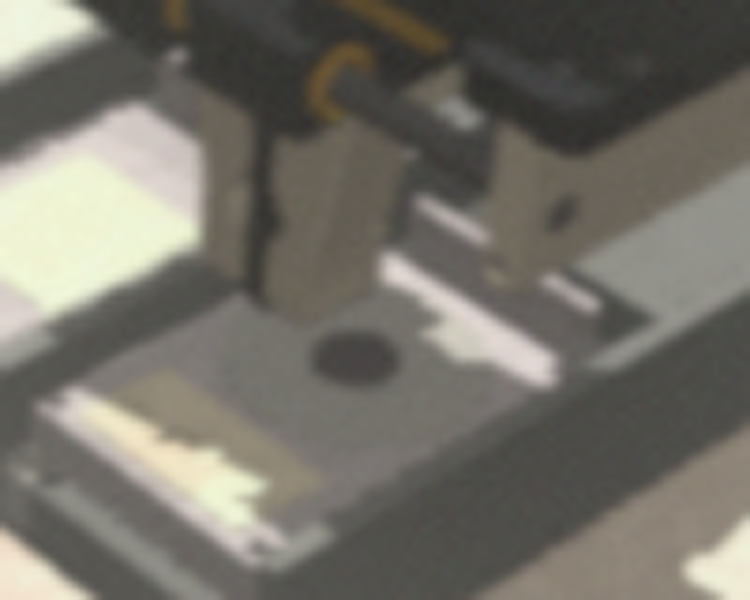

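```bash
python3 - <<'E'
from look import *
d=np.load('pics/side3.npy');P=cloud('side',d);T=(P-O)@np.column_stack([EX,EY,[0,0,1]])
for u in(358,362,366,370,374):
    print(u,[tuple((T[v,u]*1000).round().astype(int)) for v in range(176,202,2)])
d=np.load('pics/wrist2.npy')
print(d[235:260:4,312:326:3])
print(d[240:260:4,290:350:6].round(3))
E
python3 -c "
import cv2
a=cv2.imread('pics/wrist2.png')[180:350,250:390];cv2.imwrite('pics/w2d.png',cv2.resize(cv2.convertScaleAbs(a,alpha=2),None,fx=5,fy=3.5,interpolation=2))"
```

```text
358 [(np.int64(-81), np.int64(-33), np.int64(89)), (np.int64(-81), np.int64(-34), np.int64(86)), (np.int64(-81), np.int64(-34), np.int64(82)), (np.int64(-82), np.int64(-35), np.int64(79)), (np.int64(-80), np.int64(-33), np.int64(73)), (np.int64(-53), np.int64(-8), np.int64(42)), (np.int64(-52), np.int64(-7), np.int64(37)), (np.int64(-52), np.int64(-7), np.int64(33)), (np.int64(-59), np.int64(-14), np.int64(36)), (np.int64(-63), np.int64(-19), np.int64(37)), (np.int64(-65), np.int64(-21), np.int64(35)), (np.int64(-71), np.int64(-26), np.int64(36)), (np.int64(-74), np.int64(-30), np.int64(36))]
362 [(np.int64(-77), np.int64(-38), np.int64(90)), (np.int64(-78), np.int64(-40), np.int64(88)), (np.int64(-78), np.int64(-40), np.int64(84)), (np.int64(-79), np.int64(-41), np.int64(81)), (np.int64(-81), np.int64(-43), np.int64(80)), (np.int64(-79), np.int64(-42), np.int64(74)), (np.int64(-79), np.int64(-42), np.int64(70)), (np.int64(-49), np.int64(-14), np.int64(35)), (np.int64(-56), np.int64(-20), np.int64(38)), (np.int64(-58), np.int64(-23), np.int64(37)), (np.int64(-62), np.int64(-27), np.i
[... 1936 characters left out ...]
7 0.24348024 0.24477307 0.24432504]
 [0.17036836 0.16992305 0.2454218  0.17092627 0.17057703]
 [0.16668637 0.16669765 0.24595481 0.16556811 0.16659793]
 [0.16118522 0.160771   0.24714044 0.16139744 0.16148384]
 [0.15724099 0.15687053 0.24768883 0.15666017 0.15683104]
 [0.15270679 0.15242916 0.24891278 0.15231021 0.15376695]
 [0.14840393 0.1482846  0.25057122 0.15010853 0.14830454]]
[[0.166 0.166 0.166 0.166 0.169 0.168 0.166 0.166 0.166 0.165]
 [0.162 0.162 0.161 0.161 0.164 0.164 0.165 0.16  0.161 0.161]
 [0.094 0.094 0.095 0.156 0.16  0.158 0.161 0.094 0.094 0.095]
 [0.092 0.092 0.091 0.153 0.156 0.157 0.155 0.092 0.092 0.091]
 [0.091 0.089 0.09  0.154 0.152 0.151 0.151 0.092 0.09  0.089]]
```

View pics/w2d.png

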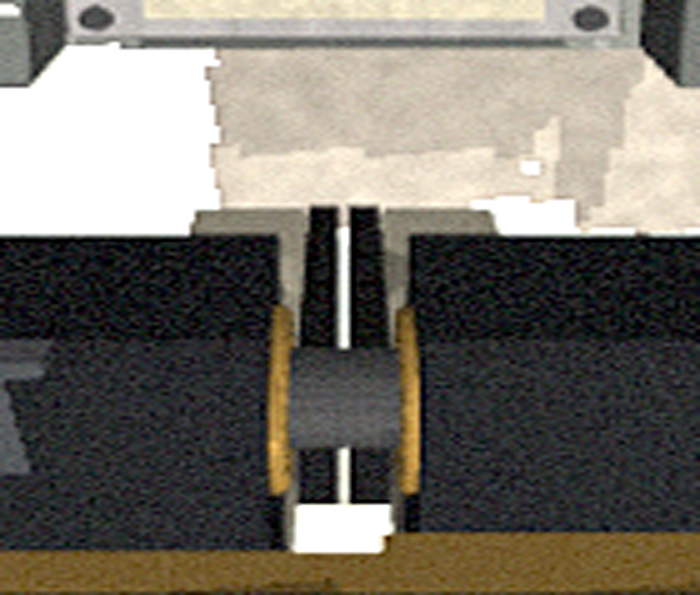

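Run:
```python
from look import *
d=np.load('pics/side3.npy');P=cloud('side',d);T=(P-O)@np.column_stack([EX,EY,[0,0,1]])
for u,v in((397,180),(398,184),(399,186),(405,180),(415,176),(430,168),(380,170)): print(u,v,T[v,u].round(3))
# lowest gripper points by bin of tester y: points z>0.06
m=(d>0)&(T[...,2]>.06)&(abs(T[...,0]+.05)<.15)&(abs(T[...,1]+.044)<.15)&(T[...,2]<.3)
for y in np.arange(-.17,.1,.02):
    k=m&(abs(T[...,1]-y)<.01)
    if k.sum()>5: print(y.round(2),np.percentile(T[k][:,2],[0,2]).round(3),T[k][:,0].min().round(3),T[k][:,0].max().round(3))
```

```text
397 180 [-0.109 -0.131  0.148]
398 184 [-0.108 -0.133  0.143]
399 186 [-0.106 -0.133  0.139]
405 180 [-0.095 -0.133  0.143]
415 176 [-0.074 -0.133  0.14 ]
430 168 [-0.042 -0.133  0.139]
380 170 [-0.068 -0.065  0.111]
-0.15 [0.162 0.166] -0.107 -0.035
-0.13 [0.133 0.135] -0.111 -0.029
-0.11 [0.145 0.147] -0.109 -0.031
-0.09 [0.14  0.149] -0.106 -0.037
-0.07 [0.071 0.086] -0.114 -0.031
-0.05 [0.068 0.077] -0.117 -0.05
-0.03 [0.07  0.079] -0.116 -0.076
-0.01 [0.138 0.144] -0.11 -0.082
0.01 [0.145 0.147] -0.108 -0.073
0.03 [0.134 0.136] -0.11 -0.057
0.05 [0.136 0.139] -0.11 -0.052
```

Emit:
{"fn": "carry_out", "kwargs": {
  "motion": [
    {"claw": 1,"xyz": [0,-0.03,0],"dr": [0,0,0]},
    {"claw": 1,"xyz": [0,-0.06,0],"dr": [0,0,0]},
    {"claw": 1,"xyz": [0,-0.07,0],"dr": [0,0,0]},
    {"claw": 1,"xyz": [0,-0.07,0],"dr": [0,0,0]}
  ]
}}

```text
t: 4.65
position: [0.5361, 0.1561, 0.0278]
tcp_rot: [-53.4, 89.9, 119.0]
ft_force: [1.4, 0.1, -0.7]
grip_width: 0.0008
```

The fingers really end about 42 mm short of the reported TCP: both the side and wrist depth put the tip at z≈0.070 when the TCP reads 0.028. The first push therefore passed over the drive without touching it. I'll lower by 42 mm.

Emit:
{"fn": "carry_out", "kwargs": {
  "motion": [
    {"claw": 1,"xyz": [0.015,0,0],"dr": [0,0,0]},
    {"claw": 1,"xyz": [0.03,0,0],"dr": [0,0,0]},
    {"claw": 1,"xyz": [0.038,0,0],"dr": [0,0,0]},
    {"claw": 1,"xyz": [0.043,0,0],"dr": [0,0,0]},
    {"claw": 1,"xyz": [0.043,0,0],"dr": [0,0,0]}
  ]
}}

```text
t: 5.28
position: [0.5359, 0.1559, -0.0156]
tcp_rot: [-23.3, 89.9, 149.1]
ft_force: [-0.3, -0.4, -0.1]
grip_width: 0.0004
```

```bash
python3 - <<'E'
from look import *
rel(t2w(.042,-.0445,-.015),1)
snap('side','side4')
d=np.load('pics/side4.npy');P=cloud('side',d);T=(P-O)@np.column_stack([EX,EY,[0,0,1]])
m=(d>0)&(abs(T[...,0]+.14)<.025)&(abs(T[...,1]+.044)<.018)&(T[...,2]>.01)&(T[...,2]<.06)
print(np.percentile(T[m],[0,1,5,50],axis=0).round(4))
E
python3 -c "
import cv2
a=cv2.imread('pics/side4.png')[120:270,270:470];cv2.imwrite('pics/s4c.png',cv2.resize(cv2.convertScaleAbs(a,alpha=1.5),None,fx=4,fy=4,interpolation=2))"
```

```text
t 5.275 pos_t [-0.1403 -0.0446 -0.0156] shift [-7.000e-04  1.823e-01 -1.000e-04] turn [-0.01  0.08  0.03] F [-0.3 -0.4 -0.1]
[[-0.1521 -0.0619  0.0105]
 [-0.1518 -0.0619  0.012 ]
 [-0.1514 -0.0616  0.0162]
 [-0.1495 -0.0536  0.0403]]
```

View pics/s4c.png

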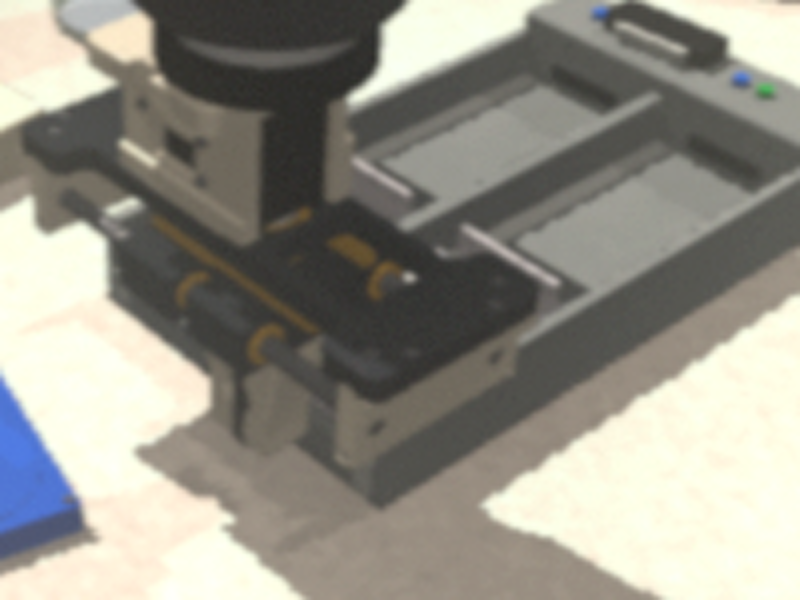

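Run:
```python
from look import *
d=np.load('pics/side4.npy');P=cloud('side',d);T=(P-O)@np.column_stack([EX,EY,[0,0,1]])
for u in(328,333,337,342):
    print(u,[(v,*(T[v,u]*1000).round().astype(int).tolist()) for v in range(216,238,2)])
print([proj('side',t2w(-.15,-.06,z)) for z in(.01,.018,.026)])
```

```text
328 [(216, -149, -42, 51), (218, -150, -43, 48), (220, -149, -42, 42), (222, -149, -43, 39), (224, -150, -43, 36), (226, -149, -42, 31), (228, -150, -43, 27), (230, -135, -26, 2), (232, -137, -29, 1), (234, -140, -32, 1), (236, -143, -35, 0)]
333 [(216, -151, -56, 61), (218, -150, -55, 56), (220, -150, -55, 52), (222, -151, -55, 49), (224, -150, -55, 44), (226, -151, -56, 42), (228, -150, -55, 36), (230, -151, -57, 34), (232, -151, -56, 29), (234, -133, -37, 0), (236, -137, -41, 2)]
337 [(216, -152, -65, 67), (218, -150, -63, 61), (220, -150, -64, 58), (222, -149, -63, 53), (224, -148, -62, 47), (226, -147, -60, 42), (228, -147, -60, 38), (230, -147, -61, 34), (232, -147, -61, 30), (234, -129, -41, 0), (236, -132, -45, 1)]
342 [(216, -141, -64, 61), (218, -140, -63, 56), (220, -140, -63, 52), (222, -137, -61, 45), (224, -137, -61, 40), (226, -137, -61, 37), (228, -136, -60, 31), (230, -116, -39, 1), (232, -119, -43, 0), (234, -122, -46, 0), (236, -126, -50, 1)]
[array([334.8, 242.1]), array([334.9, 238.3]), array([335. , 234.5])]
```

Emit:
{"fn": "carry_out", "kwargs": {
  "motion": [
    {"claw": 1,"xyz": [0,0.01,0],"dr": [0,0,0]},
    {"claw": 1,"xyz": [0,0.018,0],"dr": [0,0,0]},
    {"claw": 1,"xyz": [0,0.026,0],"dr": [0,0,0]},
    {"claw": 1,"xyz": [0,0.034,0],"dr": [0,0,0]},
    {"claw": 1,"xyz": [0,0.042,0],"dr": [0,0,0]},
    {"claw": 1,"xyz": [0,0.05,0],"dr": [0,0,0]},
    {"claw": 1,"xyz": [0,0.058,0],"dr": [0,0,0]},
    {"claw": 1,"xyz": [0,0.066,0],"dr": [0,0,0]}
  ]
}}

```text
t: 6.32
position: [0.5271, 0.09, -0.0153]
tcp_rot: [-31.3, 89.9, 141.1]
ft_force: [0.3, 0.7, 1.8]
grip_width: 0.0005
```

```bash
python3 - <<'E'
from look import *
rel(t2w(.0425,-.0445,-.015),1)
snap('side','side5');snap('wrist','wrist5')
E
python3 -c "
import cv2
a=cv2.imread('pics/side5.png')[120:270,270:470];cv2.imwrite('pics/s5c.png',cv2.resize(cv2.convertScaleAbs(a,alpha=1.5),None,fx=4,fy=4,interpolation=2))"
```

```text
t 6.325 pos_t [-0.0737 -0.0445 -0.0153] shift [-0.0004  0.1162 -0.    ] turn [-0.    0.07  0.04] F [0.3 0.7 1.8]
```

View pics/s5c.png

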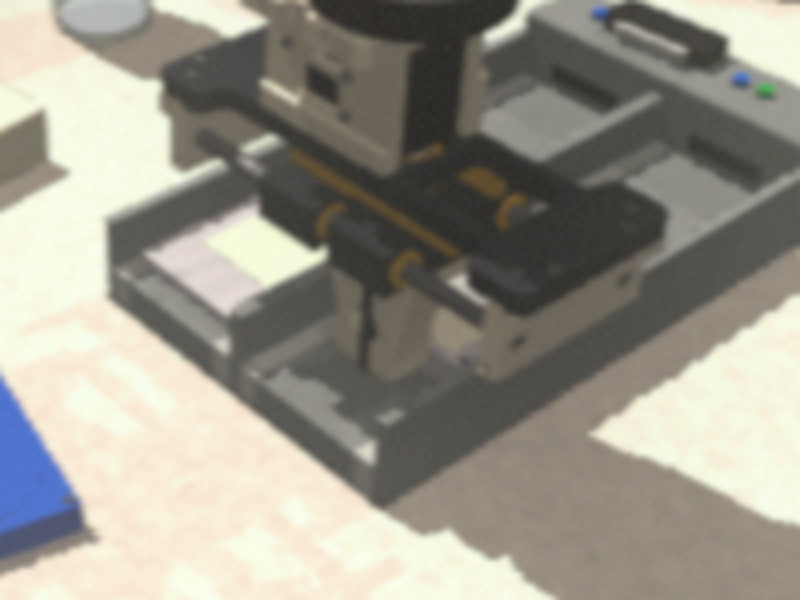

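View pics/wrist5.png

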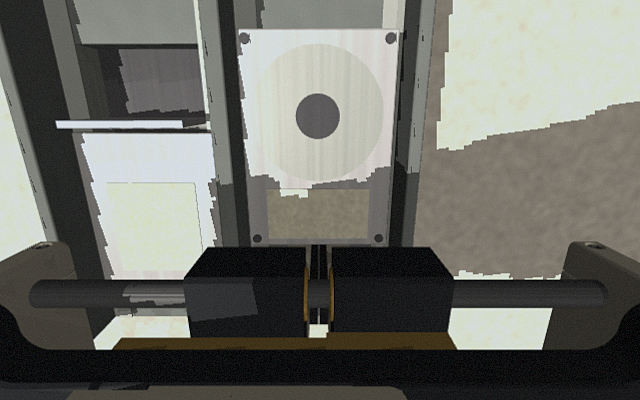

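The drive is moving with the fingers. It lies straight in its lane and is over its own flap, and the other flap is shut. I'll carry on.

Emit:
{"fn": "carry_out", "kwargs": {
  "motion": [
    {"claw": 1,"xyz": [0,0.008,0],"dr": [0,0,0]},
    {"claw": 1,"xyz": [0,0.016,0],"dr": [0,0,0]},
    {"claw": 1,"xyz": [0,0.024,0],"dr": [0,0,0]},
    {"claw": 1,"xyz": [0,0.032,0],"dr": [0,0,0]},
    {"claw": 1,"xyz": [0,0.04,0],"dr": [0,0,0]},
    {"claw": 1,"xyz": [0,0.048,0],"dr": [0,0,0]},
    {"claw": 1,"xyz": [0,0.056,0],"dr": [0,0,0]},
    {"claw": 1,"xyz": [0,0.064,0],"dr": [0,0,0]}
  ]
}}

```text
t: 7.42
position: [0.5179, 0.0254, -0.0156]
tcp_rot: [-1.2, 89.9, 171.1]
ft_force: [0.3, 0.9, -0.4]
grip_width: 0.0006
```

Run:
```python
from look import *
rel(t2w(.0425,-.0445,-.015),1)
snap('wrist','wrist6')
```

```text
t 7.425 pos_t [-0.0085 -0.0451 -0.0156] shift [-0.0006  0.051  -0.0007] turn [-0.05  0.12  0.  ] F [ 0.3  0.9 -0.4]
```

View pics/wrist6.png

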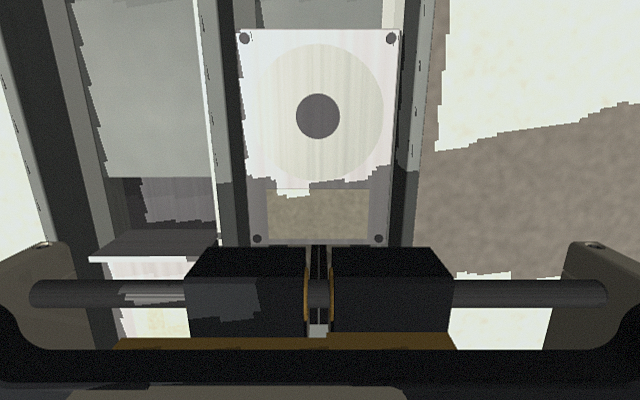

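Emit:
{"fn": "carry_out", "kwargs": {
  "motion": [
    {"claw": 1,"xyz": [0,0.008,0],"dr": [0,0,0]},
    {"claw": 1,"xyz": [0,0.016,0],"dr": [0,0,0]},
    {"claw": 1,"xyz": [0,0.024,0],"dr": [0,0,0]},
    {"claw": 1,"xyz": [0,0.032,0],"dr": [0,0,0]},
    {"claw": 1,"xyz": [0,0.039,0],"dr": [0,0,0]},
    {"claw": 1,"xyz": [0,0.045,0],"dr": [0,0,0]},
    {"claw": 1,"xyz": [0,0.05,0],"dr": [0,0,0]},
    {"claw": 1,"xyz": [0,0.05,0],"dr": [0,0,0]}
  ]
}}

```text
t: 8.48
position: [0.5109, -0.0247, -0.0156]
tcp_rot: [-11.1, 89.9, 161.2]
ft_force: [-0.4, 3.3, 0.6]
grip_width: -0.0001
```

```bash
python3 - <<'E'
from look import *
rel(t2w(.0425,-.0445,-.015),1)
snap('side','side7');snap('wrist','wrist7')
m=arm.camera_model('wrist');M=np.array(m['mount'])
s=arm.get_state();R=Ro.from_euler('xyz',s['tcp_rot'],degrees=True).as_matrix()
d=np.load('pics/wrist7.npy');v,u=np.mgrid[:400,:640]
P=np.dstack([(u-m['cx'])*d/m['fx'],(v-m['cy'])*d/m['fy'],d])@(R@M[:3,:3]).T+R@M[:3,3]+s['position']
T=(P-O)@np.column_stack([EX,EY,[0,0,1]])
for a in((244,38),(391,38),(257,238),(379,238),(318,60)): print(a,T[a[1],a[0]].round(4))
E
python3 -c "
import cv2
a=cv2.imread('pics/side7.png')[120:270,270:470];cv2.imwrite('pics/s7c.png',cv2.resize(cv2.convertScaleAbs(a,alpha=1.5),None,fx=4,fy=4,interpolation=2))"
```

```text
t 8.475 pos_t [ 0.042  -0.0454 -0.0156] shift [-0.0006  0.0005 -0.0009] turn [-0.1   0.13  0.03] F [-0.4  3.3  0.6]
(244, 38) [ 0.1493 -0.0137  0.0358]
(391, 38) [ 0.1493 -0.0758  0.0352]
(257, 238) [ 0.0574 -0.0136  0.0354]
(379, 238) [ 0.1226 -0.0447  0.1818]
(318, 60) [ 0.1406 -0.0449  0.0365]
```

View pics/wrist7.png

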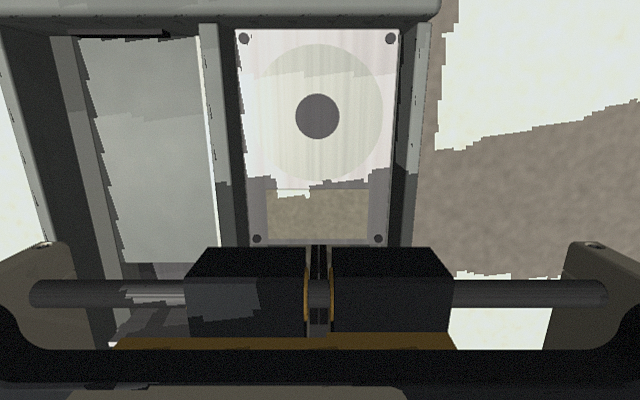

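View pics/s7c.png

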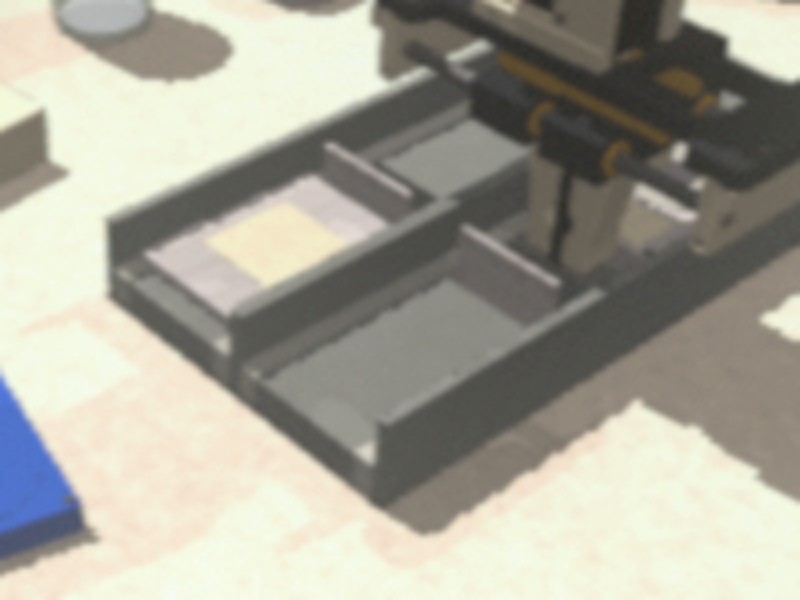

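Emit:
{"fn": "carry_out", "kwargs": {
  "motion": [
    {"claw": 1,"xyz": [0,-0.003,0],"dr": [0,0,0]},
    {"claw": 1,"xyz": [0,-0.003,0],"dr": [0,0,0]},
    {"claw": 1,"xyz": [-0.02,-0.003,0],"dr": [0,0,0]},
    {"claw": 1,"xyz": [-0.06,-0.003,0],"dr": [0,0,0]},
    {"claw": 1,"xyz": [-0.11,-0.003,0],"dr": [0,0,0]},
    {"claw": 1,"xyz": [-0.16,-0.003,0],"dr": [0,0,0]},
    {"claw": 1,"xyz": [-0.18,-0.003,0],"dr": [0,0,0]},
    {"claw": 1,"xyz": [-0.18,-0.003,0],"dr": [0,0,0]}
  ]
}}

```text
t: 9.57
position: [0.5126, -0.0217, 0.1661]
tcp_rot: [-117.9, 89.9, 54.5]
ft_force: [-0.6, 0.2, -2.1]
grip_width: 0.0003
```

```bash
python3 - <<'E'
from look import *
rel(t2w(.0425,-.0445,-.015),1)
snap('side','side8');snap('wrist','wrist8')
m=arm.camera_model('wrist');M=np.array(m['mount'])
s=arm.get_state();R=Ro.from_euler('xyz',s['tcp_rot'],degrees=True).as_matrix()
d=np.load('pics/wrist8.npy');v,u=np.mgrid[:400,:640]
P=np.dstack([(u-m['cx'])*d/m['fx'],(v-m['cy'])*d/m['fy'],d])@(R@M[:3,:3]).T+R@M[:3,3]+s['position']
T=(P-O)@np.column_stack([EX,EY,[0,0,1]])
k=(d>0)&(abs(T[...,2]-.0355)<.003)&(abs(T[...,0]-.1)<.07)&(abs(T[...,1]+.043)<.037)
n,l,st,c=cv2.connectedComponentsWithStats(k.astype(np.uint8)); i=1+st[1:,4].argmax(); k=l==i
print(cv2.minAreaRect((T[k][:,:2]*1000).astype(np.float32)),np.median(T[k][:,2]),T[k].min(0),T[k].max(0))
E
python3 -c "
import cv2
a=cv2.imread('pics/side8.png')[100:250,280:500];cv2.imwrite('pics/s8c.png',cv2.resize(cv2.convertScaleAbs(a,alpha=1.5),None,fx=3.6,fy=3.6,interpolation=2))"
```

```text
t 9.575 pos_t [ 0.0388 -0.0442  0.1661] shift [0.1811 0.0039 0.0005] turn [-0.07 -0.04  0.08] F [-0.6  0.2 -2.1]
((104.27589416503906, -44.605953216552734), (99.45048522949219, 71.02751922607422), 0.2116509974002838) 0.03453185182430074 [ 0.05461901 -0.0799996   0.03250553] [ 0.15412258 -0.00890895  0.03828195]
```

View pics/wrist8.png

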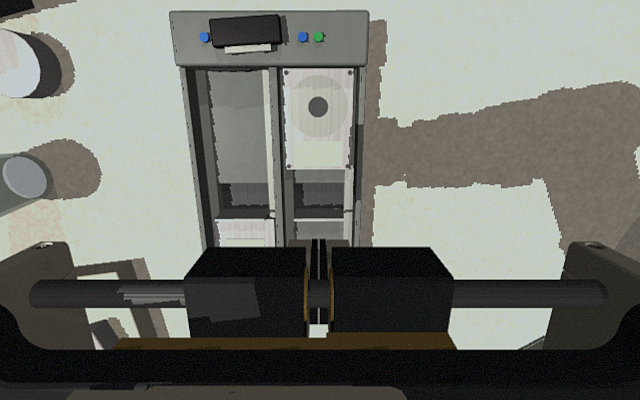

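View pics/s8c.png

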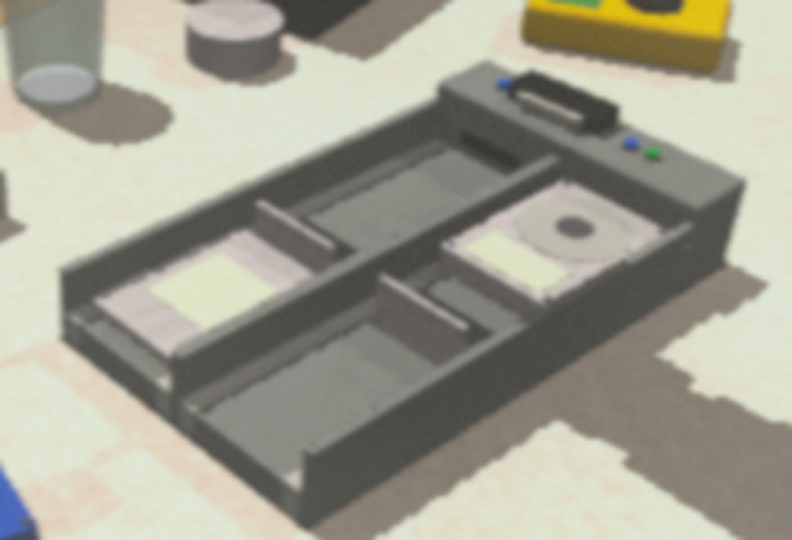

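The hard drive lies flat in the bay, centred at x≈104 mm and y≈−44.6 mm. Both flaps are upright and the arm is clear, so I'm handing in.

```bash
python3 -c "
from station import arm
print(arm.hand_in())"
```

```text
the job is handed in; nothing more can be done
None
```

The hard drive is in the bay of the y = −43 mm lane, with its flap upright behind it. I slid it in flat, pushing from behind with closed fingers, and handed in at about 9.6 s.

**Last checks:**
- **Drive position:** by wrist depth, the centre is at tester x ≈ 104 mm and y ≈ −44.6 mm, turned about 0.2° from the lane. Its top is at about 34.5 mm, so it is flat on the rails.
- **Flaps and arm:** both flaps look upright in the side view. The solid-state drive was not touched and the blue look-alike was left alone. The arm is clear, about 0.18 m above the pushing height.
- **Not measured:** the flap angle during the passage and the speed at rest. I judged both only from pictures.

**One disagreement:** the fingers really end about 42 mm short of the reported TCP, by both the side and wrist depth. My first push at the stated TCP height therefore passed over the drive without touching anything. I backed out, lowered the tool 43 mm (TCP reading −16 mm, real tip at about 26 mm) and pushed again. Forces stayed at a few newtons.

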